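# Aim the telescoping thermometer at the meal and hold it out over it

### The arm

A 6-joint arm with a two-finger parallel gripper is mounted at the origin on the work surface. World frame = base frame: x ahead of the robot, y to its left, z up, the work surface at z = 0. Lengths are in mm, angles in rad, forces in N, time in s.
With the tool pointing down it reaches from about 150 to 775 mm from the base axis. Payload 6.1 kg.
Tool frame: the origin (TCP) lies at the very end of the fingers, on their centre line; the grasp point (between the pads) lies 19 mm behind it (manip.grasp_offset is the distance from the TCP to the grasp point, in mm); z points along the fingers, y is the line along which they close (so a half turn about z gives the same grasp; the last joint's range is limited). The gripper opens to 85 mm and grips with 20 to 120 N. Pads are 22 mm wide; open, the fingers measure 114 mm over their backs; the gripper's body (76 mm by 85 mm) begins 54 mm behind the grasp point. The pads swing forward as they close: fully open they stand 13 mm farther back than shut.
Start: joints at [-1.101, 0.126, -0.04, 1.405, 0, 1.571], TCP at [237.663, -468.108, 231.295] pointing down, gripper open.
Joint ranges: [-2.72, 2.72], [-0.95, 1.95], [-1.27, 1.35], [-1.78, 2.02], [-1.46, 1.47], [-3.14, 3.14]. Speed limits (rad/s): [2.39, 2.39, 3.01, 3.14, 3.14, 3.14].

### API

Orientations are given as [roll, pitch, yaw] about the fixed x, y, z axes, in that order (R = Rz(yaw) Ry(pitch) Rx(roll)).
In Python, from rig import read_state, imaging, workorder, manip gives the robot as it stands.
- The arm moves only by the tool jog_arm, never from a script. Its argument "increments" is a list of rows, each a list of 3 entries, a list of its own where there are three numbers: the shift along the tool's x, y, z in mm, then the turn about the tool's z in degrees, then the closure, from -1 (fully open) to 1 (shut), so that 0 is half open. In form: [[[x, y, z], roll, gripper], ...]. A call has exactly 5 rows; each row shifts and turns the commanded pose from where the row before left it, along the tool's axes as they then stand; what a row does not reach is not made up. A row lasts 1/10 s, in which the tool goes at most 50 mm and 8.59 degrees, less where a joint would pass 70% of its speed; a pose out of reach is approached as far as the arm can. A call is refused whole if a number of a shift passes 50 or a number of a turn 8.59, either way. A call with a gripper value outside its range is refused whole. The fingers move at their own pace and stop on an object; the grip force is fixed at half the most. Time passes only in rows, so rows that do not move let the fingers close, or fill a call up. It gives the time, the measured TCP pose, the force, the opening and the grip force at its end, in the units of the state.
- read_state(): the state, without advancing time (a new reading comes with each control period).
- imaging.get_image(name): name is "side" or "top" or "wrist"; returns a dict with "color" (400x640x3 uint8, red, green, blue), "intrinsics" (3x3 intrinsics, pixels), "xyz" and "attitude" of the camera in the world; the wrist camera has in their place "T_tool_cam" (4x4, takes a point from camera to tool coordinates, whose origin is the TCP and whose axes are the flange's). Camera axes: x right, y up, looking along -z (the intrinsics and any distortion apply to the point x, -y, -z); pixel columns grow to the right and rows downward; lengths in mm; the calibration is good to about 2 mm. A picture is of the moment at which its call begins: read the wrist's pose just before it. There is no depth.
- workorder.close_job(): hands the job in; it is judged then, once.
The state is a dict: "clock": time; "q": joint angles; "dq": joint speeds; "tau": joint torques, N m; "tcp_pos": TCP position; "orientation": TCP orientation; "contact_force": force on the tool from outside, world axes, zero at the start; "wrist_torque": the same for the moment, N m; "finger_gap": finger opening in mm; "gripper_force": force on a finger pad.
Only numpy, scipy, OpenCV 4.12 (cv2) and the standard library are available. Lean on these libraries where they do the work, as an engineer would, in place of code of your own. Each camera call takes 0.05 s, during which the arm holds its last target. There are 200 camera calls.

### The job

Check the baked meal with the bench thermometer: take its boom by the upright grip, swing it until it points at the middle of the one with food of the two trays beside its end, and keep it aimed there for at least half a second before pulling it out. Then, with the trigger on the grip squeezed in, pull the head straight out past its first stop to the second stop, so that the lens looks down on the middle of the food. Finish while still holding the grip with the head fully out (a spring draws it back if let go), and leave the trays and everything else where they stand.

Things in the scene. Friction and masses are not known exactly. Their poses are not given: they have to be found in the camera images.
- thermometer: Infrared food thermometer on a fixed foot (grey plate 150 x 120 x 22 mm, bolted down). Origin on the counter, on the vertical swivel axis; x is the direction of the boom at swivel 0, z up. A post of 40 mm diameter carries the swivelling boom, a grey tube 30 mm wide, from 110 to 140 mm above the counter. A flat cap on the swivel reaches 148 mm.
- pivot (a point): Point on the swivel axis, 125 mm above the counter, turning with the boom; x points out along the boom, y to its left, z up.
- boom (a joint): Swivel of the boom about the vertical axis through pivot, rad, 0 along x of thermometer, positive anticlockwise seen from above, range -0.8 to 0.8. Light friction (0.08 N m), stays where it is left.
- head (a joint): How far the head is pulled straight out along the boom, m: 0 at rest and 0.100 at the second stop (end of travel). Locked at rest, and at about 0.05 (first stop) too, unless trigger is above 0.004; with the trigger kept in, the head runs past the first stop freely. A spring draws it back with 2.3 N at rest to 3.8 N at the second stop, plus 0.5 N friction.
- grip: Upright black grip on top of the head, 30 mm along the boom, 34 mm across it, 56 mm high; origin at the centre of its underside, 142 mm above the counter (the top is at 198 mm). x along the boom outwards, y across it to the left, z up. It stands 110 mm from the swivel axis at rest and 210 mm at the second stop. The head under it is a white block 48 mm long, 36 mm wide, whose top is at 142 mm.
- grip_mid (a point): Centre of the grip at the height of the trigger, 174 mm above the counter: the place to take it from above, with the fingers closing across the boom, one on the trigger, the other on the opposite bare face. Axes as grip.
- trigger (a joint): Grey trigger button, 17 mm long and 26 mm high, that stands 8 mm out of the grip's left (+y) face, centred at the height of grip_mid; so the grip is 42 mm across with the trigger out, 36 mm with it in. m, 0 out to 0.006 fully in (moves to -y); the spring takes 2.4 N to start and 6 N fully in, so a grip of 15 to 40 N squeezes it.
- lens (a point): Underside of the sensor barrel, a white upright cylinder of 30 mm diameter ahead of the grip, where the lens looks straight down; 92 mm above the counter, 147 mm from the swivel axis at rest, 247 mm at the second stop.
- meal_tray: Black open ready-meal tray, 165 mm (x) by 120 mm (y), 45 mm high, loose, with a golden brown slice of bake in it; origin at the centre of its underside. It stands on one or the other side of the boom's starting direction, 0.23 to 0.25 m from the swivel axis.
- food_top (a point): Middle of the slice of bake (115 x 78 mm) in meal_tray, at its top, 34 mm above the counter.
- empty_tray: The same tray without food, on the other side; leave it. Origin at the centre of its underside.
- carton_stack: Stack of green-edged cartons, 170 x 120 x 84 mm, loose; leave it. Origin at the centre of its underside.
- sauce_bottle: White bottle with a black cap, 60 mm in diameter, 170 mm high, loose; leave it. Origin at the centre of its underside.
- steel_tin: Open steel pot, 90 mm in diameter, 100 mm high, loose; leave it. Origin at the centre of its underside.
Not all that is in view belongs to the job. What is shaped like the meal_tray but turquoise is not meant.

How it is judged:
By the outcome, as a careful person would: the job done as asked, in the order asked, and still so for the second after the job is handed in, while the arm keeps its last pose, push and grip.
It also fails if it takes over 42 s, if anything falls off the work surface, if the arm or the gripper's body presses on something with over 40 N, if the wrist force passes 120 N, or if a joint passes its speed limit or range.

## Working session

There is one attempt and no reset: what is moved stays moved. The work goes in short steps, Python scripts to look and compute and a tool call to move; the robot and the scene stay as the last step left them, time stands still between calls to the robot, and variables do not carry over. Pictures are saved under pics/ and viewed, at most 10 in all, crops included, and the job is handed in when it is done.

Besides the shell and the picture viewer there is one more tool, called after "Call:" as a command line: name --argument value ..., lists and objects as JSON in quotes. jog_arm: Moves the arm, as the interface text tells. Its arguments: {"type":"object","properties":{"increments":{"type":"array","items":{"type":"array"}}},"required":["increments"]}

```bash
mkdir -p pics; cat > h.py <<'E'
import numpy as np, cv2
from rig import read_state, imaging, workorder, manip
from scipy.spatial.transform import Rotation as R
def snap(n,f):
    d=imaging.get_image(n); cv2.imwrite('pics/'+f,d['color'][:,:,::-1]); return d
def ray2(d,px,z,T=None):
    K=np.array(d['intrinsics']); 
    v=np.linalg.inv(K)@[px[0],px[1],1]; v=np.array([v[0],-v[1],-v[2]])
    if T is None: M=R.from_euler('xyz',d['attitude']).as_matrix() if np.size(d['attitude'])==3 else np.array(d['attitude']); o=np.array(d['xyz'])
    else: M=T[:3,:3]; o=T[:3,3]
    w=M@v; return o+w*(z-o[2])/w[2]
E
python3 - <<'E'
from h import *
import pickle
for n in('top','side'):
    d=snap(n,n+'0.png'); print({k:v for k,v in d.items() if k!='color'}); pickle.dump(d,open(n+'.pkl','wb'))
s=read_state(); print(s['tcp_pos'],s['orientation'],s['finger_gap'],s['clock'],manip.grasp_offset)
E
```

```text
{'intrinsics': array([[393.06744856,   0.        , 319.0562474 ],
       [  0.        , 393.06744856, 197.79237344],
       [  0.        ,   0.        ,   1.        ]]), 'xyz': array([ 381.13322074,   19.13835342, 1455.5162534 ]), 'attitude': array([ 0.06834862,  0.02025947, -1.59845592])}
{'intrinsics': array([[411.49172893,   0.        , 318.19082458],
       [  0.        , 411.49172893, 195.03237857],
       [  0.        ,   0.        ,   1.        ]]), 'xyz': array([  380.55073813, -1156.74150111,   830.15083525]), 'attitude': array([ 1.04220870e+00, -3.75705064e-04, -6.99163855e-02])}
[ 237.50523099 -467.8078297   230.61194041] [-3.14016946e+00 -2.61098936e-05  4.69756868e-01] 85.44284163534837 0.1 18.700000000000003
```

View pics/top0.png

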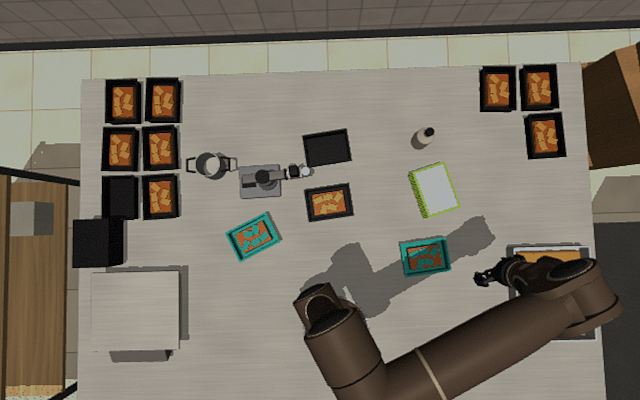

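View pics/side0.png

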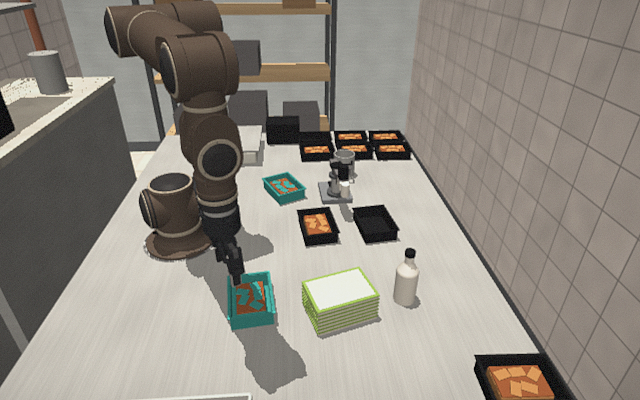

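The two black trays beside the end of the boom are at top (329,202), with bake, and (327,147), empty. The turquoise trays at (253,237) and (426,256) are not meant, and the black trays further off aren't beside the boom. So the meal tray is the one at (329,202); I'll confirm that in an enlarged crop.

```bash
python3 - <<'E'
import cv2
a=cv2.imread('pics/top0.png')[120:230,230:360]; cv2.imwrite('pics/c1.png',cv2.resize(a,None,fx=6,fy=5.45*1.0 if 0 else 5.4,interpolation=cv2.INTER_CUBIC) if 0 else cv2.resize(a,None,fx=5,fy=5,interpolation=cv2.INTER_CUBIC))
E
```

```text
(no output)
```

View pics/c1.png

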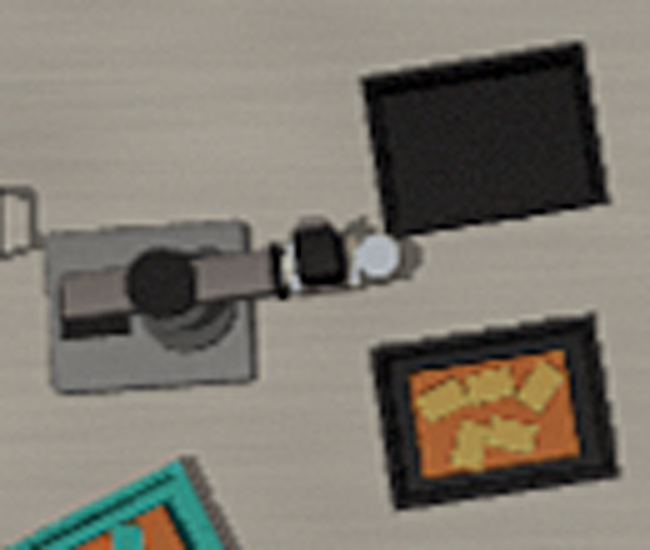

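The crop shows the bake tray's slice centred at crop (494,415) and the empty tray at (485,140). The swivel cap is at (162,283) and the grip top at (320,253). The tray with food is confirmed.

```bash
python3 - <<'E'
from h import *
import pickle
d=pickle.load(open('top.pkl','rb'))
f=lambda c,z: ray2(d,(230+c[0]/5-.4,120+c[1]/5-.4),z)
P=f((162,283),148);G=f((320,253),198);F=f((494,415),34);T=f((496.5,412.5),45);E=f((485,140),20)
for n,v in dict(P=P,G=G,F=F,T=T,E=E).items(): print(n,v.round(1), np.hypot(*(v-P)[:2]).round(1), np.degrees(np.arctan2(*(v-P)[:2][::-1])).round(2))
for c in [(150,225),(248,222),(255,380),(55,393),(48,235)]: print(f(c,22).round(0))
print(read_state()['q'])
E
```

```text
P [549.6 232.7 148. ] 0.0 0.0
G [559.5 121.9 198. ] 111.2 -84.87
F [460.8  11.9  34. ] 237.9 -111.9
T [461.9  10.1  45. ] 239.2 -111.49
E [665.1  12.5  20. ] 248.6 -62.31
[609. 261.  22.]
[609. 189.  22.]
[492. 186.  22.]
[487. 333.  22.]
[604. 337.  22.]
[-1.10102379e+00  1.26341289e-01 -4.04700234e-02  1.40540820e+00
  2.61321596e-05  1.57081195e+00]
```

Call:
jog_arm --increments '[[[36,-25,-6],0,-1],[[36,-25,-6],0,-1],[[36,-25,-6],0,-1],[[36,-25,-6],0,-1],[[36,-25,-6],0,-1]]'

```text
clock: 0.6
tcp_pos: [341.8, -273.5, 261.2]
orientation: [-3.141, 0.0, 0.469]
contact_force: [1.5, 0.1, -0.4]
finger_gap: 85.5
gripper_force: 0.0
```

Call:
jog_arm --increments '[[[36,-25,0],0,-1],[[36,-25,0],0,-1],[[36,-25,0],0,-1],[[36,-25,0],0,-1],[[36,-25,0],0,-1]]'

```text
clock: 1.1
tcp_pos: [445.8, -80.5, 261.1]
orientation: [-3.142, 0.0, 0.47]
contact_force: [0.3, -0.2, -0.9]
finger_gap: 85.2
gripper_force: 0.0
```

Call:
jog_arm --increments '[[[0,0,0],-8.5,-1],[[0,0,0],-8.5,-1],[[0,0,0],-8.5,-1],[[0,0,0],-8.5,-1],[[0,0,0],0,-1]]'

```text
clock: 1.6
tcp_pos: [445.3, -82.1, 260.9]
orientation: [-3.141, 0.0, 1.064]
contact_force: [-0.7, -0.8, -0.2]
finger_gap: 85.4
gripper_force: 0.0
```

Call:
jog_arm --increments '[[[0,0,0],-8.5,-1],[[0,0,0],-8.5,-1],[[0,0,0],-8.5,-1],[[0,0,0],-8.5,-1],[[0,0,0],0,-1]]'

```text
clock: 2.1
tcp_pos: [445.4, -82.3, 261.1]
orientation: [-3.141, -0.0, 1.654]
contact_force: [-0.6, 0.7, 0.1]
finger_gap: 85.7
gripper_force: 0.0
```

Call:
jog_arm --increments '[[[32,22,0],0,-1],[[32,22,0],0,-1],[[32,22,0],0,-1],[[32,22,0],0,-1],[[32,22,0],0,-1]]'

```text
clock: 2.6
tcp_pos: [541.9, 88.0, 261.2]
orientation: [-3.142, 0.0, 1.65]
contact_force: [0.2, -0.1, 0.5]
finger_gap: 85.3
gripper_force: 0.0
```

```bash
python3 - <<'E'
from h import *
import pickle
s=read_state(); d=snap('wrist','w1.png'); d['s']=s; pickle.dump(d,open('w1.pkl','wb'))
print(s['tcp_pos'],s['orientation'],d['T_tool_cam'],d['intrinsics'])
E
```

```text
[541.89245355  88.01352846 261.18898042] [-3.14154431e+00  1.06370318e-04  1.64979077e+00] [[-5.32485529e-04  9.48010643e-01  3.18238178e-01  8.20731380e+01]
 [ 9.99999665e-01  3.06870237e-04  7.59082715e-04  4.41040760e-01]
 [ 6.21960668e-04  3.18238475e-01 -9.48010488e-01 -1.41856833e+02]
 [ 0.00000000e+00  0.00000000e+00  0.00000000e+00  1.00000000e+00]] [[315.19965123   0.         319.48299882]
 [  0.         315.19965123 201.79315488]
 [  0.           0.           1.        ]]
```

View pics/w1.png

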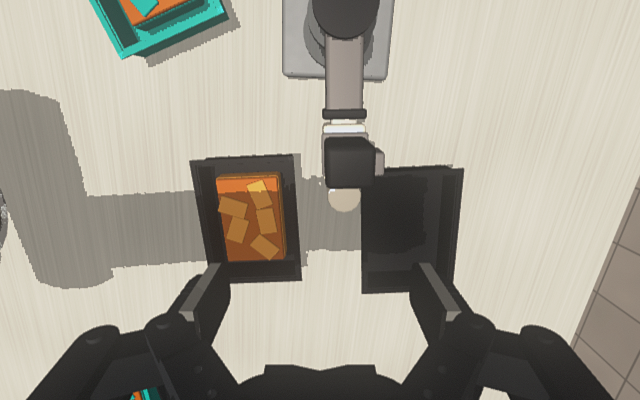

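The bake slice's corners are about (216,176), (280,173), (287,260) and (222,262). The grip spans about (324-375, 137-188), with its trigger on the right at (379,161). I'll enlarge this for the edges.

```bash
python3 - <<'E'
import cv2
a=cv2.imread('pics/w1.png')[90:280,190:390]; a=cv2.convertScaleAbs(a,alpha=1.8,beta=10); cv2.imwrite('pics/c2.png',cv2.resize(a,None,fx=3,fy=3,interpolation=cv2.INTER_CUBIC))
E
```

```text
(no output)
```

View pics/c2.png

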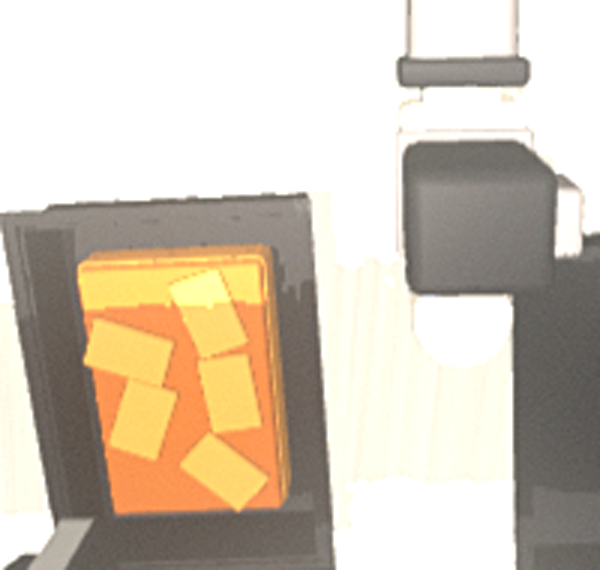

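The grip's top-face corners in the crop are (409,185), (553,178), (550,290) and (413,292). The slice top's corners are (80,264), (263,258), (283,510) and (115,514).

```bash
python3 - <<'E'
from h import *
import pickle
d=pickle.load(open('w1.pkl','rb')); s=d['s']
W=np.eye(4);W[:3,:3]=R.from_euler('xyz',s['orientation']).as_matrix();W[:3,3]=s['tcp_pos']
T=W@np.array(d['T_tool_cam'])
f=lambda c,z: ray2(d,(190+c[0]/3-.33,90+c[1]/3-.33),z,T)
g=np.array([f(c,198) for c in[(409,185),(553,178),(550,290),(413,292)]]);F=np.array([f(c,34) for c in[(80,264),(263,258),(283,510),(115,514)]])
print(g.round(1),g.mean(0),F.round(1),F.mean(0))
P=np.array([549.6,232.7])
for v in(g.mean(0),F.mean(0)): u=v[:2]-P; print(np.hypot(*u),np.degrees(np.arctan2(u[1],u[0])))
# boom tube edges (z=140) 
K=lambda p,z: ray2(d,p,z,T)
for p in[(327,50),(363,50),(326,105),(361.5,105)]: print(p,K(p,140).round(1))
E
```

```text
[[542.6 136.1 198. ]
 [573.6 140.1 198. ]
 [576.3 115.  198. ]
 [545.6 112.2 198. ]] [559.52141009 125.84583902 198.        ] [[419.1  67.1  34. ]
 [492.2  75.3  34. ]
 [505.1 -37.5  34. ]
 [431.5 -45.3  34. ]] [461.98320829  14.92960905  34.        ]
107.3137740267726 -84.69529548954851
234.735266555593 -111.91668103155104
(327, 50) [538.8 203.2 140. ]
(363, 50) [566.  205.4 140. ]
(326, 105) [541.4 163.4 140. ]
(361.5, 105) [569.6 165.7 140. ]
```

Call:
jog_arm --increments '[[[17,10,0],-0.6,-1],[[17,10,0],0,-1],[[0,0,15],0,-1],[[0,0,15],0,-1],[[0,0,15],0,-1]]'

```text
clock: 3.15
tcp_pos: [558.5, 122.7, 215.9]
orientation: [3.141, -0.0, 1.664]
contact_force: [0.3, -0.6, 0.9]
finger_gap: 85.3
gripper_force: 0.0
```

Call:
jog_arm --increments '[[[0,0,16],0,-1],[[0,0,16],0,-1],[[0,0,15],0,-1],[[0,0,15],0,-1],[[0,0,0],0,-1]]'

```text
clock: 3.65
tcp_pos: [557.2, 122.1, 152.4]
orientation: [-3.138, 0.0, 1.664]
contact_force: [-1.3, -0.6, 0.1]
finger_gap: 85.3
gripper_force: 0.0
```

```bash
python3 - <<'E'
from h import *
d=snap('wrist','w2.png'); print(read_state()['tcp_pos'],read_state()['contact_force'])
E
```

```text
[557.68535495 122.19614292 153.70382665] [0.12391299 0.82857302 0.49519721]
```

View pics/w2.png

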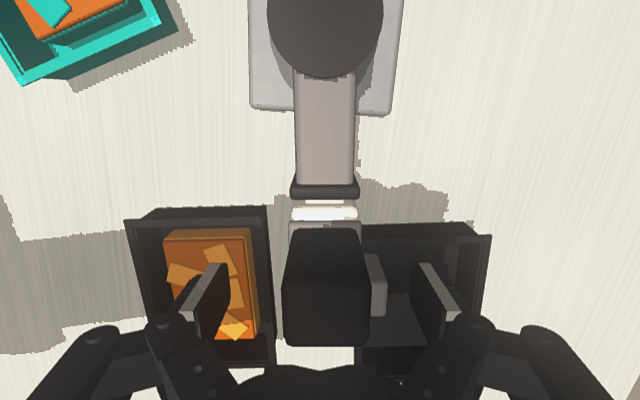

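The grip (centre column about 327) stands between the pads, with the trigger facing the right pad. I'll close now.

Call:
jog_arm --increments '[[[2,2,0],0,-0.5],[[0,0,0],0,0],[[0,0,0],0,1],[[0,0,0],0,1],[[0,0,0],0,1]]'

```text
clock: 4.2
tcp_pos: [560.5, 124.6, 155.6]
orientation: [3.139, -0.0, 1.667]
contact_force: [-1.4, -0.4, 5.4]
finger_gap: 34.9
gripper_force: 61.3
```

Call:
jog_arm --increments '[[[0,0,0],0,1],[[0,0,0],0,1],[[0,0,0],0,1],[[0,0,0],0,1],[[0,0,0],0,1]]'

```text
clock: 4.7
tcp_pos: [560.6, 124.6, 155.6]
orientation: [3.139, -0.0, 1.667]
contact_force: [-1.9, -0.7, 5.8]
finger_gap: 34.9
gripper_force: 61.3
```

Call:
jog_arm --increments '[[[0.13,-5.24,0],2.73,1],[[0.13,-5.24,0],2.73,1],[[0.13,-5.24,0],2.73,1],[[0.13,-5.24,0],2.73,1],[[0.13,-5.24,0],2.73,1]]'

```text
clock: 5.2
tcp_pos: [534.0, 124.9, 155.6]
orientation: [3.14, -0.0, 1.427]
contact_force: [-2.3, -1.2, 5.5]
finger_gap: 34.8
gripper_force: 61.6
```

Call:
jog_arm --increments '[[[0.13,-5.24,0],2.73,1],[[0.13,-5.24,0],2.73,1],[[0.13,-5.24,0],2.73,1],[[0.13,-5.24,0],2.73,1],[[0,0,0],0,1]]'

```text
clock: 5.7
tcp_pos: [513.2, 129.8, 155.7]
orientation: [3.14, 0.0, 1.237]
contact_force: [-2.2, -2.6, 6.6]
finger_gap: 34.9
gripper_force: 61.9
```

Call:
jog_arm --increments '[[[0.13,-5.0,0],2.6,1],[[0,0,0],0,1],[[0,0,0],0,1],[[0,0,0],0,1],[[0,0,0],0,1]]'

```text
clock: 6.2
tcp_pos: [508.7, 131.4, 155.6]
orientation: [3.14, 0.0, 1.193]
contact_force: [-4.5, -2.3, 6.6]
finger_gap: 34.9
gripper_force: 62.4
```

```bash
python3 - <<'E'
from h import *
import pickle
s=read_state(); d=snap('wrist','w3.png'); d['s']=s; pickle.dump(d,open('w3.pkl','wb')); print(s['tcp_pos'],np.degrees(s['orientation']))
E
```

```text
[508.73057739 131.43388513 155.63262945] [1.79915011e+02 6.80470843e-03 6.83595133e+01]
```

View pics/w3.png

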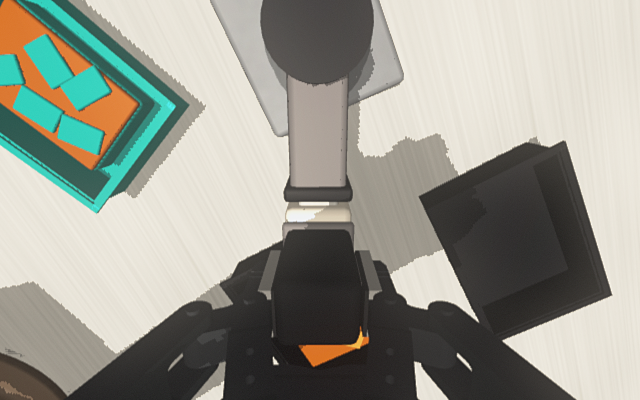

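The boom runs straight up the image at column 318, so it is parallel to the tool's x axis at about -111.7°, and the bake lies under its line. I'll hold for the half second and then pull.

Call:
jog_arm --increments '[[[0,0,0],0,1],[[0,0,0],0,1],[[0,0,0],0,1],[[0,0,0],0,1],[[0,0,0],0,1]]'

```text
clock: 6.75
tcp_pos: [508.7, 131.4, 155.6]
orientation: [3.14, 0.0, 1.193]
contact_force: [-3.8, -1.6, 7.9]
finger_gap: 34.7
gripper_force: 62.4
```

Call:
jog_arm --increments '[[[0,0,0],0,1],[[0,0,0],0,1],[[0,0,0],0,1],[[0,0,0],0,1],[[0,0,0],0,1]]'

```text
clock: 7.25
tcp_pos: [508.7, 131.4, 155.6]
orientation: [3.14, 0.0, 1.193]
contact_force: [-4.0, -1.9, 8.4]
finger_gap: 34.9
gripper_force: 62.4
```

Call:
jog_arm --increments '[[[-6,0,0],0,1],[[-8,0,0],0,1],[[-8,0,0],0,1],[[-8,0,0],0,1],[[-8,0,0],0,1]]'

```text
clock: 7.75
tcp_pos: [495.5, 97.1, 155.6]
orientation: [3.14, -0.003, 1.194]
contact_force: [0.4, 3.7, 5.3]
finger_gap: 34.7
gripper_force: 61.5
```

Call:
jog_arm --increments '[[[-8,0,0],0,1],[[-8,0,0],0,1],[[-8,0,0],0,1],[[-8,0,0],0,1],[[-8,0,0],0,1]]'

```text
clock: 8.25
tcp_pos: [480.9, 59.8, 155.6]
orientation: [3.139, -0.003, 1.194]
contact_force: [1.3, 3.9, 5.4]
finger_gap: 34.2
gripper_force: 61.2
```

Call:
jog_arm --increments '[[[-6,0,0],0,1],[[-5,0,0],0,1],[[-4,0,0],0,1],[[-2,0,0],0,1],[[0,0,0],0,1]]'

```text
clock: 8.75
tcp_pos: [474.6, 43.8, 155.5]
orientation: [3.139, -0.002, 1.193]
contact_force: [0.1, 2.9, 6.2]
finger_gap: 34.7
gripper_force: 61.3
```

Call:
jog_arm --increments '[[[-2,0,0],0,1],[[-2,0,0],0,1],[[-2,0,0],0,1],[[-1,0,0],0,1],[[0,0,0],0,1]]'

```text
clock: 9.25
tcp_pos: [472.4, 38.1, 155.5]
orientation: [3.14, -0.004, 1.194]
contact_force: [1.8, 6.8, 4.6]
finger_gap: 34.7
gripper_force: 61.3
```

Call:
jog_arm --increments '[[[-1,0,0],0,1],[[-1,0,0],0,1],[[0,0,0],0,1],[[0,0,0],0,1],[[0,0,0],0,1]]'

```text
clock: 9.75
tcp_pos: [472.5, 37.9, 155.5]
orientation: [3.14, -0.008, 1.195]
contact_force: [5.0, 14.6, 2.4]
finger_gap: 34.8
gripper_force: 60.9
```

```bash
python3 - <<'E'
from h import *
snap('wrist','w4.png'); 
s=read_state(); print(s['tcp_pos'],s['contact_force'],np.degrees(np.arctan2(s['tcp_pos'][1]-234,s['tcp_pos'][0]-549.7)))
a=snap('side','s4.png')['color'][130:260,260:430,::-1]; w=cv2.imread('pics/w4.png')
cv2.imwrite('pics/c4.png',np.vstack([cv2.resize(a,(440,336),interpolation=cv2.INTER_CUBIC),cv2.resize(w,(440,264))]))
E
```

```text
[472.4820419   37.8861427  155.46616825] [ 4.64524594 13.87705907  1.66322482] -111.49156622108553
```

View pics/c4.png

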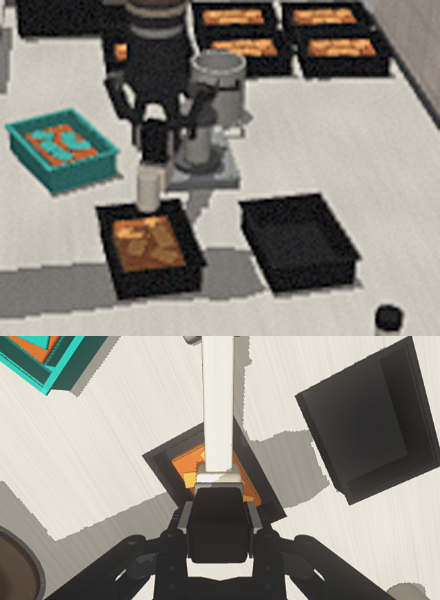

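The head is fully out: travel stalled at 100 mm and the force rose to about 15 N. The side view shows the barrel over the bake, and the trays are undisturbed.

```bash
python3 -c "
from rig import workorder; print(workorder.close_job())"
```

```text
the job is handed in; nothing more can be done
None
```

The job is handed in: I aimed the boom at the bake tray, held it there for over a second, then pulled the head out 100 mm to the second stop with the trigger squeezed in, and the arm is still holding the grip there.

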